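# Roll the amber bottle label-up and lay it on the tared scale

## Task

Set the empty long blue dish squarely on the steel pan of the scale, lengthwise along the pan, and press the tare button. Then roll the lying amber bottle along the shelf towards the robot, out from under the glass riser, until the middle of its label faces straight up, and let go of it there for a moment. Finally lay it lengthwise in the dish, label still up, and let go; leave the nail file, floss box, travel mirror and round ring dish where they are.

Things in the scene. Friction and masses are not known exactly. Their poses are not given: they have to be found in the camera images.
- bottle: Amber glass bottle lying, free to roll, 139 mm long, about 0.15 kg. Round body 50 mm diameter, 95 mm long; neck 22 mm, black cap 28 mm diameter. Origin on its axis in the middle of the round body (25 mm up when on the shelf); y axis along it towards the cap (cap end +92, base -47.5 mm). Starts under the riser, roughly parallel to its front edge, axis 0 to 12 mm behind it, cap to the robot's left.
- label: Label glued on the bottle's round part, a white patch 74 mm long over 66 degrees of it, green stripe down its middle. Origin as the bottle's, y along the bottle, z from the axis out through the stripe. Turns with the bottle, never slips. Starts underneath: the bottle must roll 185 to 250 degrees towards the robot (81 to 109 mm; 25 mm of travel turns it 1 rad) to bring it up.
- riser: Fixed clear glass riser: board 130 mm deep, 360 mm wide, underside 180 mm and top 188 mm up, aluminium strip on its front edge, on two white side panels 12 mm thick centred at y +-172 mm; open front and back. Origin on the shelf below the middle of the front edge; x points away from the robot under the board, y along the edge. A tool must tilt 30 to 45 degrees to reach the bottle below it.
- dish: Empty blue ceramic dish, 64 mm wide (x), 130 mm long (y), 0.2 kg, grippable across its width. Floor 5 mm, side walls 5 mm thick and 18 mm high, end walls 10 mm high (the bottle's neck may stick out over either end). Two floor ridges, 11 mm high, at x +-16 mm, keep a bottle in it from rolling; its axis then lies about 32 mm above the dish's underside. Origin: centre of its underside.
- scale: Fixed grey digital scale, 130 mm (x) by 210 mm (y), body 24 mm high. Origin at the centre of its underside.
- pan (a point): Centre of the top of the scale's steel pan (116 mm in x by 150 mm in y), 30 mm above the shelf; axes as the scale's, y along the pan's length towards the tare button.
- tare (a joint): Travel of the tare button in m: 0 up, 0.006 fully down, spring return, 4 N fully down; it counts as pressed beyond 0.004.
- tare_top (a point): Centre of the top of the round red tare button (26 mm across) at the +y end of the scale; it is pressed straight down.
- file: Bystander: chrome nail file with black handle, 150 mm long, up to 8 mm thick, lying on the shelf in front of the riser. Origin at its underside. Leave it alone.
- floss: Bystander: yellow floss box 50 x 60 x 51 mm with flip lid. Origin at the centre of its underside. Leave it alone.
- mirror: Bystander: folding travel mirror, opened to an L, base 100 x 75 mm, 108 mm high. Origin at the centre of its underside. Leave it alone.
- ring_dish: Bystander: small round white ring dish, 90 mm across, 25 mm high. Origin at the centre of its underside. Leave it alone.
There are look-alikes about, which are no part of the job. Of the things that look like the dish, the largest one is meant.

How it is judged:
On the way, in this order (a step that is already met when the one before it is completed fails the run):
1. the empty dish stands lengthwise on the scale's pan, let go (x of dish in the frame of pan between -0.025 and 0.025 m and y of dish in the frame of pan between -0.022 and 0.022 m and z of dish in the frame of pan between -0.004 and 0.004 m and angle between the y axis of dish and the y axis of pan, either way round below 0.3 rad and contact force between the fingers and dish below 0.1 N and contact force between dish and bottle below 0.05 N), for 0.2 s.
2. tare is pressed with the empty dish on the pan (x of dish in the frame of pan between -0.025 and 0.025 m and y of dish in the frame of pan between -0.022 and 0.022 m and z of dish in the frame of pan between -0.004 and 0.004 m and angle between the y axis of dish and the y axis of pan, either way round below 0.3 rad and value of joint tare above 0.004 m and contact force between dish and bottle below 0.05 N), for 0.05 s.
3. the bottle has been rolled out along the shelf and lies in front of the glass riser with its label up, still, not touched by the fingers (x of bottle in the frame of riser below -0.03 m and height (world z) of bottle below 0.03 m and angle between bottle's own y axis and vertical between 1.45 and 1.69 rad and angle between label's own z axis and vertical below 0.4 rad and linear speed of bottle below 0.01 m/s and contact force between the fingers and bottle below 0.05 N), for 0.3 s.
At the end, for the whole second after the job is handed in: Dish on the pan, centred within 25 mm across and 22 mm along, lengthwise within 17 degrees; bottle lying lengthwise in it on its ridges (within 18 mm along, 10 mm across, 8 degrees), released, still, green stripe within 25 degrees of straight up; tare button up again (x of dish in the frame of pan between -0.025 and 0.025 m and y of dish in the frame of pan between -0.022 and 0.022 m and z of dish in the frame of pan between -0.004 and 0.004 m and angle between the y axis of dish and the y axis of pan, either way round below 0.3 rad and x of bottle in the frame of dish between -0.01 and 0.01 m and y of bottle in the frame of dish between -0.018 and 0.018 m and z of bottle in the frame of dish between 0.026 and 0.037 m and angle between the y axis of bottle and the y axis of dish, either way round below 0.15 rad and angle between label's own z axis and vertical below 0.45 rad and contact force between bottle and dish above 0.5 N and contact force between the fingers and bottle below 0.05 N and linear speed of bottle below 0.01 m/s and value of joint tare below 0.002 m); the robot touches nothing.
It fails at once if the nail file is moved more than 20 mm (distance of file from where it was at the start of the episode above 0.02 m).
It fails at once if the floss box is moved more than 20 mm (distance of floss from where it was at the start of the episode above 0.02 m).
It fails at once if the travel mirror is moved more than 20 mm (distance of mirror from where it was at the start of the episode above 0.02 m).
It fails at once if the ring dish is moved more than 20 mm (distance of ring_dish from where it was at the start of the episode above 0.02 m).
It also fails if it takes over 72 s, if anything falls off the work surface, if the arm or the gripper's body presses on something with over 40 N, if the wrist force passes 120 N, or if a joint passes its speed limit or range.

## Robot

A 7-joint arm with a two-finger parallel gripper is mounted at the origin on the work surface. World frame = base frame: x ahead of the robot, y to its left, z up, the work surface at z = 0. Lengths are in m, angles in rad, forces in N, time in s.
With the tool pointing down it reaches from about 0.35 to 0.9 m from the base axis. Payload 8.1 kg.
Tool frame: the origin (TCP) lies between the finger pads; the fingertips stand ahead of it and the grasp point (between the pads) is the TCP (arm.nose_length is the z of the fingertips in the tool frame, in m); z points along the fingers, y is the line along which they close (so a half turn about z gives the same grasp; the last joint's range is limited). The gripper opens to 92 mm and grips with 3 to 60 N. Pads are 19 mm wide; open, the fingers measure 130 mm over their backs; the gripper's body (75 mm by 190 mm) begins 47 mm behind the grasp point.
Start: joints at [-1.328, 0.434, 0.025, 1.573, -0.012, 1.134, -0.075], TCP at [0.212, 0.588, 0.246] pointing down, gripper open.
Joint ranges: [-2.62, 2.62], [-0.44, 2.09], [-1.27, 1.32], [0.08, 2.57], [-1.32, 4.46], [0.12, 2], [-2.74, 2.74]. Speed limits (rad/s): [2.22, 2.22, 3.01, 3.01, 3.14, 3.14, 3.14].

## Interface

Orientations are given as a rotation vector (axis times angle).
In Python, from cell import sensors, optics, arm gives the robot as it stands.
- The arm moves only by the tool arm_command, never from a script. Its argument "deltas" is one flat list of numbers, 7 for each row, row after row: the turn, a rotation vector about the world's x, y, z as a fraction of full scale, then the shift along the world's x, y, z as a fraction of full scale, then the finger opening in mm, from 0 to 91.8. In form: [wx, wy, wz, dx, dy, dz, fingers, wx, wy, wz, dx, dy, dz, fingers, ...]. A call has 1 to 20 rows; each row is the pose to reach, as a shift and turn from the pose commanded when the call began; what a row does not reach only later rows make up. Full scale, the value 1, is 1 m for a shift and 90 degrees for a turn. A row lasts 1/10 s, in which the tool goes at most 50 mm and 8.59 degrees, less where a joint would pass 70% of its speed; a pose out of reach is approached as far as the arm can. A call with a number of a shift or a turn outside -1 to 1 is refused whole. A call with a gripper value outside its range is refused whole. The fingers move at their own pace and stop on an object; "force" is the grip in N (left out, the last holds). Time passes only in rows, so rows that repeat a pose let the fingers close. It gives the time, the measured TCP pose, the force, the opening and the grip force at its end, in the units of the state.
- sensors.observe(): the state, without advancing time (a new reading comes with each control period).
- optics.get_image(name): name is "scene" or "top"; returns the picture (384x512x3 uint8, blue, green, red); there is no depth.
- optics.calibration(name): a dict with "camera_matrix" (3x3 intrinsics, pixels), "rvec" (rotation vector, rad) and "tvec" (3), from world to camera coordinates, as OpenCV has them. Camera axes: x right, y down, z forward; pixel columns grow to the right and rows downward; lengths in m; the calibration is good to about 2 mm. A picture is of the moment at which its call begins. calibration takes no time and is no camera call.
- arm.sign_off(): hands the job in; it is judged then, once.
The state is a dict: "clock": time; "joints": joint angles; "dq": joint speeds; "joint_efforts": joint torques, N m; "position": TCP position; "ee_rot": TCP orientation; "force": force on the tool from outside, world axes, zero at the start; "ft_torque": the same for the moment, N m; "width": opening from 0.0 (shut) to 1.0 (fully open); "gripper_force": force on a finger pad.
Only numpy, scipy, OpenCV 4.12 (cv2) and the standard library are available. Lean on these libraries where they do the work, as an engineer would, in place of code of your own. Each camera call takes 0.05 s, during which the arm holds its last target. There are 200 camera calls.

## Working session

There is one attempt and no reset: what is moved stays moved. The work goes in short steps, Python scripts to look and compute and a tool call to move; the robot and the scene stay as the last step left them, time stands still between calls to the robot, and variables do not carry over. Pictures are saved under pics/ and viewed, at most 10 in all, crops included, and the job is handed in when it is done.

Besides the shell and the picture viewer there is one more tool, called after "Emit:" as name(argument=value, ...) on one line, values as JSON. arm_command: Moves the arm, as the interface text tells. Its arguments: {"type":"object","properties":{"deltas":{"type":"array","items":{"type":"number"}},"force":{"type":"number"}},"required":["deltas"]}

```bash
ls; mkdir -p pics; python3 - <<'E'
from cell import sensors, optics, arm
import cv2, numpy as np
for n in("scene","top"):
    im=optics.get_image(n); cv2.imwrite(f"pics/{n}0.png",im)
    c=optics.calibration(n); R=cv2.Rodrigues(c["rvec"])[0]; print(n,c["camera_matrix"].round(1).tolist(),(-R.T@np.ravel(c["tvec"])).round(3),R.round(2).tolist())
print(sensors.observe()); print(arm.nose_length)
E
```

```text
pics
scene [[352.2, 0.0, 252.4], [0.0, 352.2, 193.7], [0.0, 0.0, 1.0]] [ 0.504 -0.322  1.07 ] [[0.97, -0.22, 0.0], [-0.21, -0.92, -0.34], [0.08, 0.33, -0.94]]
top [[399.4, 0.0, 260.1], [0.0, 399.4, 193.3], [0.0, 0.0, 1.0]] [0.352 0.005 1.266] [[-0.01, -1.0, -0.02], [-0.99, 0.01, -0.17], [0.17, 0.02, -0.99]]
{'clock': 0.1, 'joints': array([-1.3275978 ,  0.4351844 ,  0.0249605 ,  1.57396344, -0.01162144,
        1.1340154 , -0.07509567]), 'dq': array([-5.22252416e-04, -2.10596531e-03,  7.32866113e-05, -2.12707374e-03,
       -2.36853800e-04,  1.27676199e-04, -6.59559113e-04]), 'joint_efforts': array([ 1.86972669e-03, -6.69129324e+01,  9.87188034e-01, -3.15144074e+01,
       -6.06259634e-02,  3.74257739e-02,  2.93404946e-05]), 'position': array([0.21173373, 0.5875981 , 0.24502047]), 'ee_rot': array([-5.40548137e-01, -3.09459581e+00,  2.22822278e-03]), 'force': array([-0.22222722,  0.15910756, -0.20776195]), 'ft_torque': array([ 0.01628554,  0.03427826, -0.00651816]), 'gripper_force': 0.0, 'width': 1.0044322827301257}
0.019
```

View pics/scene0.png

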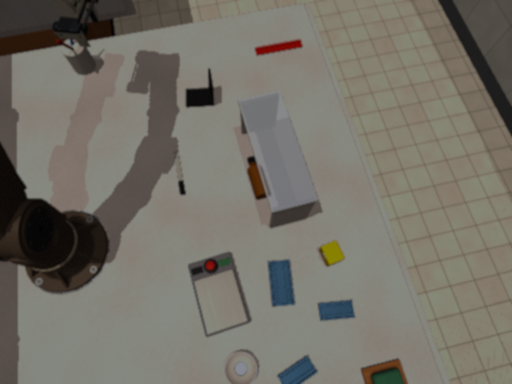

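View pics/top0.png

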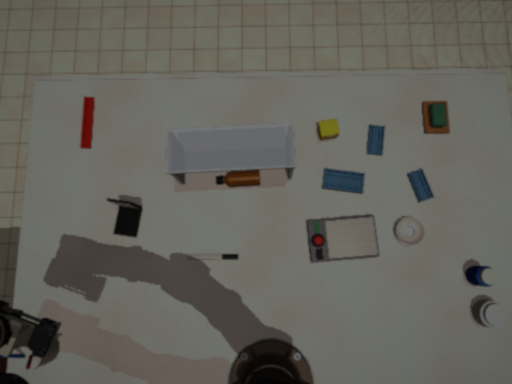

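Scene view: the long blue dish is at about (281,283) and the scale at (219,293), with its red button at (210,266). In the top view the dish is at (343,180), the scale pan at (350,238), the button at (318,240), the bottle at (240,179) with its cap to the left, the file at (215,257) and the riser at (230,150).

```bash
cat > h.py <<'E'
from cell import sensors, optics, arm
import cv2, numpy as np
def ray(n,px):
    c=optics.calibration(n); R=cv2.Rodrigues(c["rvec"])[0]; K=c["camera_matrix"]
    p=cv2.undistortPoints(np.array(px,float).reshape(-1,1,2),K,None).reshape(-1,2)
    return -R.T@np.ravel(c["tvec"]), np.c_[p,np.ones(len(p))]@R
def plane(n,px,z):
    o,d=ray(n,px); return o+d*((z-o[2])/d[:,2])[:,None]
def blobs(im,lo,hi,amin=30):
    m=cv2.inRange(cv2.cvtColor(im,cv2.COLOR_BGR2HSV),np.array(lo),np.array(hi))
    cs=cv2.findContours(m,cv2.RETR_EXTERNAL,cv2.CHAIN_APPROX_NONE)[0]
    return sorted([c for c in cs if cv2.contourArea(c)>amin],key=cv2.contourArea,reverse=True)
def rect(n,c,z):
    P=plane(n,c.reshape(-1,2),z)[:,:2]
    (cx,cy),(w,h),a=cv2.minAreaRect((P*1000).astype(np.float32))
    if w<h: w,h,a=h,w,a+90
    return dict(c=(round(cx),round(cy)),l=round(w),w=round(h),yaw=round((a+90)%180-90,1)) # yaw of long axis from x
E
cat > m.py <<'E'
from h import *
import sys
for n in("scene","top"):
    im=optics.get_image(n)
    for nm,lo,hi,z in(("blue",(95,80,40),(115,255,255),.016),("red",(0,150,90),(6,255,255),.03),("amber",(5,120,50),(18,255,255),.025)):
        for c in blobs(im,lo,hi,40)[:4]:
            u=c.reshape(-1,2); print(n,nm,cv2.contourArea(c),u.mean(0).round(),rect(n,c,z))
E
python3 m.py; python3 - <<'E'
import cv2
a=cv2.imread('pics/top0.png')
a=a[110:270,160:390]; cv2.imwrite('pics/c1.png',cv2.resize(a,None,fx=3.45,fy=3.45,interpolation=cv2.INTER_CUBIC))
E
```

```text
scene blue 843.5 [281. 283.] {'c': (610, -240), 'l': 124, 'w': 61, 'yaw': 81.7}
scene blue 545.5 [297. 372.] {'c': (593, -482), 'l': 94, 'w': 46, 'yaw': 17.5}
scene blue 490.5 [336. 310.] {'c': (743, -350), 'l': 94, 'w': 44, 'yaw': -7.9}
scene red 260.5 [278.  47.] {'c': (812, 579), 'l': 169, 'w': 31, 'yaw': -0.1}
scene red 44.5 [210. 265.] {'c': (418, -148), 'l': 22, 'w': 21, 'yaw': 33.1}
scene amber 324.0 [385. 371.] {'c': (815, -537), 'l': 106, 'w': 59, 'yaw': -0.6}
scene amber 267.5 [256. 180.] {'c': (610, 88), 'l': 117, 'w': 31, 'yaw': -86.9}
top blue 686.0 [343. 180.] {'c': (606, -238), 'l': 125, 'w': 61, 'yaw': 82.0}
top blue 380.5 [420. 185.] {'c': (589, -480), 'l': 93, 'w': 46, 'yaw': 18.2}
top blue 349.0 [375. 140.] {'c': (740, -347), 'l': 94, 'w': 45, 'yaw': -8.1}
top blue 48.5 [481. 276.] {'c': (305, -644), 'l': 54, 'w': 34, 'yaw': 0.5}
top red 354.0 [ 87. 119.] {'c': (808, 590), 'l': 171, 'w': 30, 'yaw': -0.0}
top amber 687.0 [435. 117.] {'c': (810, -542), 'l': 102, 'w': 77, 'yaw': -0.8}
top amber 404.5 [242. 179.] {'c': (615, 87), 'l': 115, 'w': 45, 'yaw': -86.1}
```

View pics/c1.png

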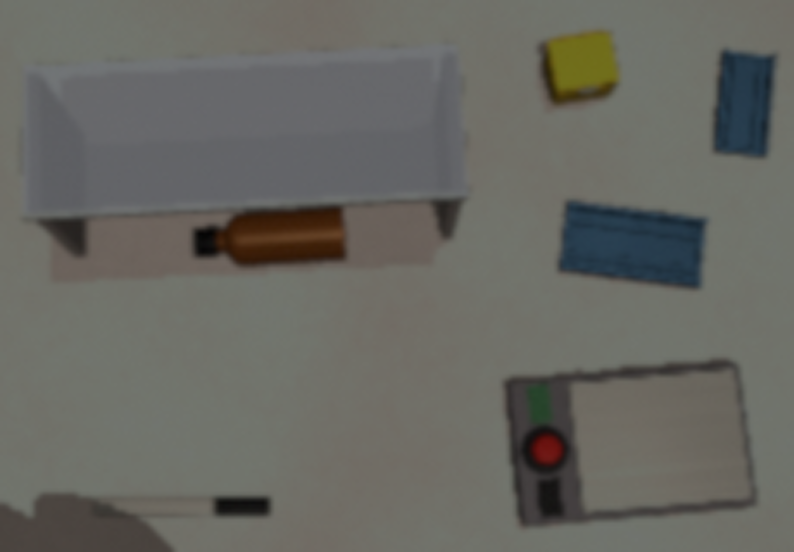

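The crop shows the pan corners at about (573,378), (735,364), (752,503) and (580,516), and the button at (547,449). The riser strip runs (25,218)-(465,197), the bottle body spans x 232-345 and y 207-263 with the cap at 195, and the file runs (95..270, 506).

```bash
python3 - <<'E'
from h import *
def C(p): return [(160+(x+.5)/3.4522-.5,110+(y+.5)/3.45-.5) for x,y in p]
T=lambda p,z:(plane("top",C(p),z)*1000).round().tolist()
print("scale",T([(505,380),(737,362),(755,503),(522,524)],.024))
print("pan",T([(573,378),(735,364),(752,503),(580,516)],.03))
print("btn",T([(547,449)],.032), "scene btn",(plane("scene",[(210.5,266)],.032)*1000).round())
print("strip",T([(25,218),(465,197)],.184))
print("panel foot",T([(84,256),(440,238)],0))
print("file",T([(95,505),(270,505)],.004))
b=C([(240,264),(345,259),(195,242),(345,234),(205,255)])
o,d=ray("top",b)
# near-edge tangent: axis point at height .025, offset r/sin(elev) in x
for i in(0,1):
    P=plane("top",[b[i]],.025)[0]; v=d[i]; s=np.hypot(v[0],v[2])/abs(v[2])
    print("axis",(P*1000).round(), "+x",25*s)
print("capend, base, capnear",(plane("top",b[2:],.025)*1000).round())
im=cv2.imread("pics/scene0.png")
c=blobs(im,(5,120,50),(18,255,255))[1].reshape(-1,2); 
print(cv2.boundingRect(c)); bx=cv2.boxPoints(cv2.minAreaRect(c)); print(bx.round(), (plane("scene",bx,.025)*1000).round())
E
```

```text
scale [[481.0, -116.0, 24.0], [495.0, -325.0, 24.0], [369.0, -334.0, 24.0], [352.0, -128.0, 24.0]]
pan [[481.0, -176.0, 30.0], [493.0, -322.0, 30.0], [369.0, -330.0, 30.0], [359.0, -178.0, 30.0]]
btn [[418.0, -151.0, 32.0]] scene btn [[ 420. -151.   32.]]
strip [[599.0, 283.0, 184.0], [612.0, -72.0, 184.0]]
panel foot [[604.0, 273.0, 0.0], [617.0, -61.0, 0.0]]
file [[372.0, 256.0, 4.0], [371.0, 97.0, 4.0]]
axis [590. 124.  25.] +x 25.455259440858637
axis [593.  28.  25.] +x 25.4691154886351
capend, base, capnear [[611. 166.  25.]
 [617.  27.  25.]
 [598. 156.  25.]]
(248, 163, 17, 35)
[[246. 165.]
 [255. 162.]
 [265. 194.]
 [256. 197.]] [[592. 145.  25.]
 [623. 148.  25.]
 [628.  31.  25.]
 [598.  29.  25.]]
```

Emit:
arm_command(deltas=[0,0,-0.87,0.396,-0.827,0,91,0,0,-0.87,0.396,-0.827,0,91,0,0,-0.87,0.396,-0.827,0,91,0,0,-0.87,0.396,-0.827,0,91,0,0,-0.87,0.396,-0.827,0,91,0,0,-0.87,0.396,-0.827,0,91,0,0,-0.87,0.396,-0.827,0,91,0,0,-0.87,0.396,-0.827,0,91,0,0,-0.87,0.396,-0.827,0,91,0,0,-0.87,0.396,-0.827,0,91,0,0,-0.87,0.396,-0.827,0,91,0,0,-0.87,0.396,-0.827,0,91,0,0,-0.87,0.396,-0.827,0,91,0,0,-0.87,0.396,-0.827,0,91,0,0,-0.87,0.396,-0.827,0,91,0,0,-0.87,0.396,-0.827,0,91,0,0,-0.87,0.396,-0.827,0,91,0,0,-0.87,0.396,-0.827,0,91,0,0,-0.87,0.396,-0.827,0,91,0,0,-0.87,0.396,-0.827,0,91])

```text
clock: 2.2
position: [0.6077, -0.2427, 0.2451]
ee_rot: [2.377, 2.053, -0.003]
force: [-0.4, 0.5, -0.5]
width: 0.99
gripper_force: 0.0
```

Emit:
arm_command(deltas=[0,0,0,0,0,-0.05,91,0,0,0,0,0,-0.1,91,0,0,0,0,0,-0.15,91,0,0,0,0,0,-0.19,91,0,0,0,0,0,-0.215,91,0,0,0,0,0,-0.223,91,0,0,0,0,0,-0.223,91,0,0,0,0,0,-0.223,55,0,0,0,0,0,-0.223,55,0,0,0,0,0,-0.223,55,0,0,0,0,0,-0.223,55,0,0,0,0,0,-0.223,55], force=15)

```text
clock: 3.4
position: [0.6086, -0.2392, 0.0237]
ee_rot: [2.372, 2.058, 0.002]
force: [-0.2, 1.0, 6.3]
width: 0.694
gripper_force: 15.0
```

Emit:
arm_command(deltas=[0,0,0,0,0,0.03,55,0,0,0,0,0,0.07,55,0,0,0.05,-0.03,0,0.08,55,0,0,0.1,-0.07,-0.01,0.08,55,0,0,0.138,-0.11,-0.013,0.08,55,0,0,0.138,-0.15,-0.013,0.08,55,0,0,0.138,-0.175,-0.013,0.08,55,0,0,0.138,-0.182,-0.013,0.08,55,0,0,0.138,-0.182,-0.013,0.06,55,0,0,0.138,-0.182,-0.013,0.045,55,0,0,0.138,-0.182,-0.013,0.036,55,0,0,0.138,-0.182,-0.013,0.032,55,0,0,0.138,-0.182,-0.013,0.032,55,0,0,0.138,-0.182,-0.013,0.032,55])

```text
clock: 4.8
position: [0.4262, -0.2522, 0.0551]
ee_rot: [2.136, 2.303, 0.0]
force: [-0.3, 0.1, -1.2]
width: 0.695
gripper_force: 15.0
```

```bash
python3 - <<'E'
from h import *
for n in("scene","top"):
    im=optics.get_image(n); cv2.imwrite(f"pics/{n}1.png",im)
    for c in blobs(im,(95,80,40),(115,255,255),40)[:1]: print(n,rect(n,c,.046))
print({k:sensors.observe()[k] for k in("position","force","width")})
E
```

```text
scene {'c': (590, -478), 'l': 91, 'w': 45, 'yaw': 17.5}
top {'c': (584, -468), 'l': 90, 'w': 44, 'yaw': 17.6}
{'position': array([ 0.42624731, -0.25217201,  0.05520301]), 'force': array([-0.53693745, -0.5695304 , -1.68291577]), 'width': 0.6915097494728792}
```

Emit:
arm_command(deltas=[0,0,0,0,0,-0.0015,55,0,0,0,0,0,-0.0015,55,0,0,0,0,0,-0.0015,80,0,0,0,0,0,-0.0015,80,0,0,0,0,0,-0.0015,80,0,0,0,0,0,0.04,80,0,0,0,0,0,0.08,80,0,0,0,-0.04,0.05,0.1,80,0,0,0,-0.04,0.1,0.12,80,0,0,0,-0.06,0.15,0.13,80,0,0,0,-0.06,0.2,0.13,80,0,0,0,-0.06,0.2,0.13,80])

```text
clock: 6.1
position: [0.365, -0.0484, 0.1852]
ee_rot: [-2.132, -2.307, -0.003]
force: [0.8, -0.4, -0.2]
width: 0.872
gripper_force: 0.0
```

```bash
python3 - <<'E'
from h import *
for n in("scene","top"):
    im=optics.get_image(n); cv2.imwrite(f"pics/{n}2.png",im)
    for c in blobs(im,(95,80,40),(115,255,255),40)[:1]: print(n,rect(n,c,.046))
    for c in blobs(im,(0,150,60),(6,255,255),20)[:3]: print(n,rect(n,c,.034))
print(sensors.observe()["position"])
E
```

```text
scene {'c': (428, -253), 'l': 124, 'w': 61, 'yaw': -85.8}
scene {'c': (810, 576), 'l': 168, 'w': 31, 'yaw': -0.1}
scene {'c': (418, -148), 'l': 27, 'w': 26, 'yaw': -56.7}
top {'c': (424, -250), 'l': 125, 'w': 61, 'yaw': -85.7}
top {'c': (807, 588), 'l': 171, 'w': 32, 'yaw': -0.1}
[ 0.36560109 -0.04900696  0.18504891]
```

View pics/top2.png

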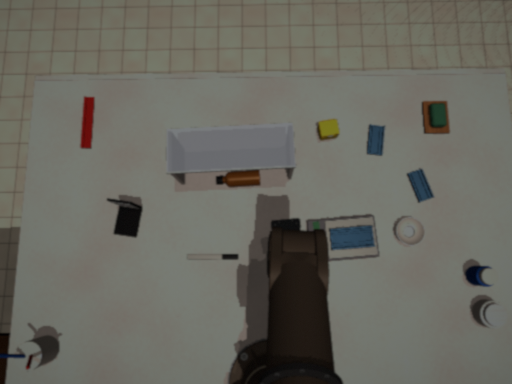

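The dish sits squarely on the pan (343–375, 237 in the image), centred to within 2 mm. Next is the tare button.

Emit:
arm_command(deltas=[0,0,0,0.02,-0.05,0,0,0,0,0,0.054,-0.101,-0.03,0,0,0,0,0.054,-0.101,-0.07,0,0,0,0,0.054,-0.101,-0.11,0,0,0,0,0.054,-0.101,-0.125,0,0,0,0,0.054,-0.101,-0.13,0,0,0,0,0.054,-0.101,-0.13,0])

```text
clock: 6.9
position: [0.4205, -0.1546, 0.055]
ee_rot: [2.138, 2.3, 0.0]
force: [-4.0, 0.4, 23.3]
width: 0.363
gripper_force: 11.7
```

Emit:
arm_command(deltas=[0,0,0,0,0,0,60,0,0,0,0,0,0.005,60,0,0,0,0,0,0.04,60,0,0,0,0,0,0.04,0,0,0,0,0,0,0.04,0,0,0,0,0,0,0.04,0,0,0,0,0,0,0.04,0,0,0,0,0,0,0.04,0,0,0,0,0,0,0.04,0,0,0,0,0,0,0.04,0])

```text
clock: 7.9
position: [0.4197, -0.153, 0.0945]
ee_rot: [-2.136, -2.303, 0.001]
force: [0.1, 0.1, 0.3]
width: 0.067
gripper_force: 0.0
```

```bash
python3 - <<'E'
from h import *
for n in("scene","top"):
    im=optics.get_image(n); cv2.imwrite(f"pics/{n}3.png",im)
    for c in blobs(im,(95,80,40),(115,255,255),40)[:1]: print(n,rect(n,c,.046))
    for c in blobs(im,(0,150,60),(6,255,255),20)[:3]: print(n,rect(n,c,.034))
print({k:sensors.observe()[k] for k in("position","force","width","gripper_force")})
im=cv2.imread("pics/scene3.png")[220:350,160:320]; cv2.imwrite("pics/c3.png",cv2.resize(im,None,fx=4,fy=4,interpolation=2))
E
```

```text
scene {'c': (428, -253), 'l': 125, 'w': 61, 'yaw': -86.0}
scene {'c': (810, 576), 'l': 168, 'w': 31, 'yaw': -0.1}
top {'c': (583, -468), 'l': 91, 'w': 45, 'yaw': 18.7}
top {'c': (807, 588), 'l': 171, 'w': 31, 'yaw': -0.2}
{'position': array([ 0.41979055, -0.15302194,  0.0946384 ]), 'force': array([ 0.23347776, -0.41150008,  0.54932009]), 'width': 0.012136761242942478, 'gripper_force': 0.0}
```

View pics/c3.png

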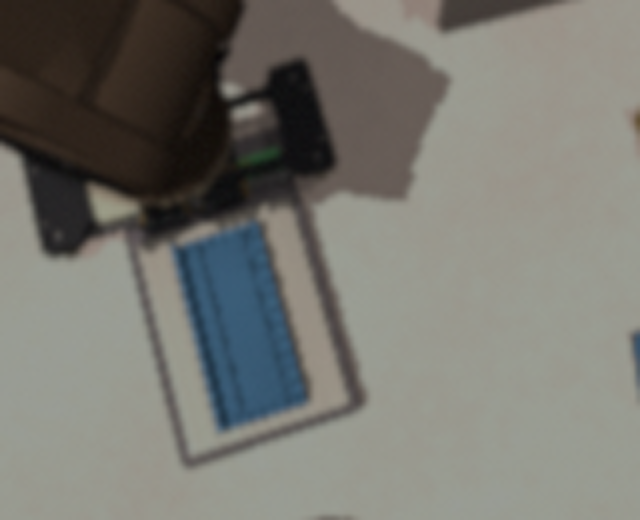

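The crop shows the dish still square on the pan (245,325) and the gripper over the button. The fingers are now shut.

Emit:
arm_command(deltas=[0,0,0,-0.001,0.002,-0.025,0,0,0,0,-0.001,0.002,-0.036,0,0,0,0,-0.001,0.002,-0.038,0,0,0,0,-0.001,0.002,-0.038,0,0,0,0,-0.001,0.002,-0.038,0])

```text
clock: 8.5
position: [0.4191, -0.1507, 0.0584]
ee_rot: [-2.137, -2.302, -0.004]
force: [-8.6, 5.1, 41.6]
width: 0.003
gripper_force: 21.0
```

Emit:
arm_command(deltas=[0,0,0,0,0,0.003,0,0,0,0,0,0,0.003,0,0,0,0,0,0,0.003,0])

```text
clock: 8.8
position: [0.419, -0.1507, 0.0599]
ee_rot: [-2.136, -2.303, -0.001]
force: [0.2, 2.0, 4.7]
width: 0.004
gripper_force: 1.8
```

Emit:
arm_command(deltas=[0,0,0,0,0,0.0015,0,0,0,0,0,0,0.0015,0,0,0,0,0,0,0.0015,0])

```text
clock: 9.1
position: [0.419, -0.151, 0.0612]
ee_rot: [2.136, 2.303, 0.0]
force: [0.5, 2.7, 3.5]
width: 0.007
gripper_force: 1.5
```

Emit:
arm_command(deltas=[0,0,0,0,0,0.0015,0,0,0,0,0,0,0.0015,0,0,0,0,0,0,0.0015,0])

```text
clock: 9.4
position: [0.4189, -0.1511, 0.0627]
ee_rot: [2.137, 2.303, -0.0]
force: [0.4, 1.5, 1.9]
width: 0.007
gripper_force: 1.1
```

The force profile is a spring, then a hard stop, so the button was fully pressed; easing off shows it returning. Next, raise the tool and turn it for the bottle.

Emit:
arm_command(deltas=[0,0,0,0,0,0.05,0,0,0,0,0,0,0.1,0,0,0,0.1,0.01,0.05,0.13,20,0,0,0.2,0.03,0.1,0.13,40,0,0,0.3,0.05,0.15,0.13,40,0,0,0.4,0.05,0.2,0.13,40,0,0,0.5,0.05,0.225,0.13,40,0,0,0.6,0.05,0.225,0.13,40,0,0,0.7,0.05,0.225,0.13,40,0,0,0.8,0.05,0.225,0.13,40,0,0,0.9,0.05,0.225,0.13,40,0,0,0.976,0.05,0.225,0.13,40,0,0,0.976,0.05,0.225,0.13,40,0,0,0.976,0.05,0.225,0.13,40])

```text
clock: 10.8
position: [0.4686, 0.0734, 0.1924]
ee_rot: [0.058, -3.14, 0.001]
force: [-0.5, 0.8, 0.3]
width: 0.437
gripper_force: 0.0
```

Emit:
arm_command(deltas=[0,-0.09,0,0,0,0,40,0,-0.18,0,0,0,0,40,0,-0.27,0,0,0,0,40,0,-0.36,0,0,0,0,40,0,-0.444,0,0,0,0,40,0,-0.444,0,0,0,0,40,0,-0.444,0,0,0,0,40])

```text
clock: 11.5
position: [0.4738, 0.0541, 0.1931]
ee_rot: [-0.015, 2.562, -0.1]
force: [-1.0, 0.3, 1.0]
width: 0.437
gripper_force: 0.0
```

```bash
python3 - <<'E'
from h import *
s=sensors.observe(); R=cv2.Rodrigues(s["ee_rot"])[0]; print(s["position"],s["width"],s["joints"].round(2)); print(R.round(3))
for n in("scene","top"):
    im=optics.get_image(n); cv2.imwrite(f"pics/{n}4.png",im)
    for c in blobs(im,(5,120,50),(18,255,255),40)[:3]: print(n,rect(n,c,.025))
    for c in blobs(im,(95,80,40),(115,255,255),40)[:1]: print(n,rect(n,c,.046))
E
```

```text
[0.47382531 0.0541296  0.19306728] 0.43710427248174377 [-0.76  0.04  0.33  2.46  1.15  0.31  0.09]
[[-0.838  0.011  0.546]
 [-0.032  0.997 -0.068]
 [-0.545 -0.075 -0.835]]
scene {'c': (815, -537), 'l': 106, 'w': 59, 'yaw': -0.6}
scene {'c': (610, 90), 'l': 117, 'w': 31, 'yaw': -86.9}
scene {'c': (428, -253), 'l': 124, 'w': 61, 'yaw': -86.0}
top {'c': (810, -542), 'l': 102, 'w': 77, 'yaw': -0.8}
top {'c': (615, 87), 'l': 114, 'w': 46, 'yaw': -86.2}
top {'c': (425, -250), 'l': 125, 'w': 61, 'yaw': -85.7}
```

Emit:
arm_command(deltas=[0,0,0,0.03,0,-0.02,40,0,0,0,0.06,0,-0.05,40,0,0,0,0.07,0,-0.08,40,0,0,0,0.07,0,-0.08,40,0,0,0,0.07,0,-0.08,40,0,0,0,0.07,0,-0.08,40])

```text
clock: 12.2
position: [0.5444, 0.053, 0.1118]
ee_rot: [-0.015, 2.566, -0.104]
force: [1.3, 0.2, 0.2]
width: 0.439
gripper_force: 0.0
```

```bash
python3 - <<'E'
from h import *
s=sensors.observe(); R=cv2.Rodrigues(s["ee_rot"])[0]; print(s["position"],s["width"],s["joints"].round(2)); print(R.round(3))
E
```

```text
[0.54441305 0.05295299 0.11179011] 0.4386338899548533 [-0.47  0.34  0.13  2.4   2.05  0.24 -0.78]
[[-0.84   0.011  0.543]
 [-0.033  0.997 -0.071]
 [-0.542 -0.078 -0.837]]
```

Emit:
arm_command(deltas=[0.05,0,0,0,0.021,0,40,0.05,-0.04,0,0,0.021,0,40,0.05,-0.07,0,0,0.021,0,40,0.05,-0.07,0,0,0.021,0,40,0.05,-0.07,0,0,0.021,0,40,0.05,-0.07,0,0,0.021,0,40,0.05,-0.07,0,0,0.021,0,40])

```text
clock: 12.9
position: [0.5447, 0.0752, 0.1137]
ee_rot: [0.018, 2.455, -0.002]
force: [-0.1, -0.1, 0.1]
width: 0.436
gripper_force: 0.0
```

```bash
cat > s.py <<'E'
from h import *
s=sensors.observe(); R=cv2.Rodrigues(s["ee_rot"])[0]; p=s["position"]; print(s["clock"],p.round(4),s["width"].round(3),s["joints"].round(2),s["force"].round(1)); print(R.round(3))
print("tilt",np.degrees(np.arctan2(R[0,2],-R[2,2])).round(1),"near corner",(p+.019*R[:,2]+.0095*R[:,0]).round(4))
E
python3 s.py
```

```text
Traceback (most recent call last):
  File "s.py", line 2, in <module>
    s=sensors.observe(); R=cv2.Rodrigues(s["ee_rot"])[0]; p=s["position"]; print(s["clock"],p.round(4),s["width"].round(3),s["joints"].round(2),s["force"].round(1)); print(R.round(3))
                                                                                                       ^^^^^^^^^^^^^^^^
AttributeError: 'float' object has no attribute 'round'
```

```bash
sed -i 's/s\["width"\].round(3)/s["width"]/' s.py; python3 s.py
```

```text
12.9 [0.5447 0.0752 0.1137] 0.43646580527960677 [-0.23  0.37 -0.2   2.46  2.34  0.46 -1.13] [-0.1 -0.1  0.1]
[[-0.773  0.014  0.634]
 [ 0.012  1.    -0.006]
 [-0.634  0.003 -0.774]]
tilt 39.3 near corner [0.5494 0.0752 0.0929]
```

Emit:
arm_command(deltas=[0,0,0,0.03,-0.001,-0.01,40,0,0,0,0.06,-0.001,-0.025,40,0,0,0,0.078,-0.001,-0.033,40,0,0,0,0.0795,-0.001,-0.04,40,0,0,0,0.0795,-0.001,-0.044,40,0,0,0,0.0795,-0.001,-0.044,40,0,0,0,0.0795,-0.001,-0.044,40])

```text
clock: 13.6
position: [0.623, 0.0741, 0.0695]
ee_rot: [0.017, 2.456, -0.001]
force: [-0.1, -0.6, 2.3]
width: 0.437
gripper_force: 0.9
```

```bash
python3 s.py
```

```text
13.6 [0.623  0.0741 0.0695] 0.43710382871216247 [-0.16  0.54 -0.2   2.31  2.44  0.47 -1.14] [-0.1 -0.6  2.3]
[[-0.774  0.013  0.633]
 [ 0.012  1.    -0.006]
 [-0.633  0.003 -0.774]]
tilt 39.3 near corner [0.6276 0.0741 0.0487]
```

Emit:
arm_command(deltas=[0,0,0,-0.0047,0,0.0003,40,0,0,0,-0.0099,0,0.0009,40,0,0,0,-0.0151,0,0.0013,40,0,0,0,-0.0203,0,0.0015,40,0,0,0,-0.0255,0,0.0013,40,0,0,0,-0.0307,0,0.0009,40,0,0,0,-0.0359,0,0.0003,40,0,0,0,-0.0359,0,0.0003,40,0,0,0,-0.0359,0,0.0003,40])

```text
clock: 14.5
position: [0.5875, 0.0737, 0.0696]
ee_rot: [0.019, 2.455, -0.002]
force: [-0.7, -2.8, 5.5]
width: 0.435
gripper_force: 2.8
```

```bash
python3 s.py; python3 - <<'E'
from h import *
for n in("scene","top"):
    im=optics.get_image(n); cv2.imwrite(f"pics/{n}5.png",im)
    for c in blobs(im,(5,120,50),(18,255,255),40)[:3]: print(n,rect(n,c,.025))
a=cv2.imread("pics/scene5.png")[120:240,180:330]; b=cv2.imread("pics/top5.png")[130:250,180:330]
cv2.imwrite("pics/c5.png",cv2.resize(np.vstack([a,b]) if 0 else np.hstack([a,b]),None,fx=2.6,fy=2.6,interpolation=2))
E
```

```text
14.5 [0.5875 0.0737 0.0696] 0.4350491825011742 [-0.16  0.52 -0.24  2.39  2.45  0.53 -1.18] [-0.7 -2.8  5.5]
[[-0.773  0.014  0.634]
 [ 0.013  1.    -0.006]
 [-0.634  0.003 -0.773]]
tilt 39.3 near corner [0.5922 0.0737 0.0489]
scene {'c': (815, -537), 'l': 106, 'w': 59, 'yaw': -0.6}
scene {'c': (-15, 817), 'l': 126, 'w': 79, 'yaw': -0.3}
scene {'c': (600, 88), 'l': 116, 'w': 42, 'yaw': -86.1}
top {'c': (810, -542), 'l': 102, 'w': 77, 'yaw': -0.8}
top {'c': (607, 82), 'l': 105, 'w': 25, 'yaw': -87.0}
```

View pics/c5.png

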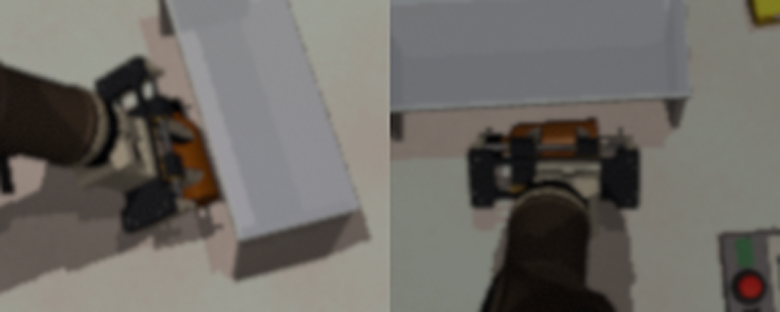

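The crops show the bottle under the fingertips, still parallel to the riser edge; it moved towards the robot along with the stroke. Second stroke.

Emit:
arm_command(deltas=[0,0,0,0,0,0.01,40,0,0,0,0.01,0,0.015,40,0,0,0,0.018,0,0.01,40,0,0,0,0.018,0,0.002,40,0,0,0,0.018,0,-0.001,40,0,0,0,0.0133,0,-0.0007,40,0,0,0,0.0081,0,-0.0001,40,0,0,0,0.0029,0,0.0003,40,0,0,0,-0.0023,0,0.0005,40,0,0,0,-0.0075,0,0.0003,40,0,0,0,-0.0127,0,-0.0001,40,0,0,0,-0.0179,0,-0.0007,40,0,0,0,-0.0179,0,-0.0007,40,0,0,0,-0.0179,0,0.02,40,0,0,0,-0.0179,0,0.02,40])

```text
clock: 16.1
position: [0.5696, 0.0743, 0.0902]
ee_rot: [0.018, 2.455, -0.001]
force: [1.1, 0.5, 0.3]
width: 0.439
gripper_force: 0.0
```

```bash
cat > b.py <<'E'
from h import *
import sys
k=sys.argv[1]; x0=float(sys.argv[2]) if len(sys.argv)>2 else .6
for n in("scene","top"):
    im=optics.get_image(n); cv2.imwrite(f"pics/{n}{k}.png",im)
    for nm,lo,hi in(("amber",(5,120,50),(18,255,255)),("green",(40,70,40),(85,255,255))):
        for c in blobs(im,lo,hi,15):
            z=.025 if nm=="amber" else .05; r=rect(n,c,z)
            if .3<r["c"][0]/1000<.68 and -.05<r["c"][1]/1000<.2:
                q=plane(n,c.reshape(-1,2),z)*1000; print(n,nm,cv2.contourArea(c),r,"x",q[:,0].min().round(),q[:,0].max().round())
E
python3 s.py; python3 b.py 6; sleep 0; python3 b.py 7
```

```text
16.1 [0.5696 0.0743 0.0902] 0.43871488564372657 [-0.18  0.46 -0.23  2.42  2.41  0.5  -1.16] [1.1 0.5 0.3]
[[-0.773  0.013  0.634]
 [ 0.013  1.    -0.005]
 [-0.634  0.004 -0.773]]
tilt 39.3 near corner [0.5743 0.0744 0.0695]
scene amber 172.5 {'c': (581, 74), 'l': 93, 'w': 40, 'yaw': -86.5} x 563.0 603.0
top amber 61.5 {'c': (590, 77), 'l': 38, 'w': 19, 'yaw': 89.4} x 580.0 599.0
scene amber 179.0 {'c': (581, 74), 'l': 89, 'w': 40, 'yaw': -86.5} x 563.0 603.0
top amber 63.5 {'c': (588, 77), 'l': 38, 'w': 23, 'yaw': 89.8} x 577.0 599.0
```

Emit:
arm_command(deltas=[0,0,0,0.017,0,-0.01,40,0,0,0,0.017,0,-0.02,40,0,0,0,0.017,0,-0.0226,40,0,0,0,0.012,0,-0.0219,40,0,0,0,0.0069,0,-0.021,40,0,0,0,0.0018,0,-0.0205,40,0,0,0,-0.0035,0,-0.0201,40,0,0,0,-0.0087,0,-0.0201,40,0,0,0,-0.0139,0,-0.0203,40,0,0,0,-0.0191,0,-0.0208,40,0,0,0,-0.0191,0,-0.0208,40,0,0,0,-0.0191,0,0,40,0,0,0,-0.0191,0,0,40])

```text
clock: 17.6
position: [0.5503, 0.0742, 0.0902]
ee_rot: [0.018, 2.455, -0.001]
force: [-0.6, -0.4, -0.3]
width: 0.433
gripper_force: 0.0
```

```bash
python3 s.py; python3 b.py 8
```

```text
17.6 [0.5503 0.0742 0.0902] 0.43301576198847536 [-0.18  0.44 -0.25  2.46  2.41  0.53 -1.18] [-0.6 -0.4 -0.3]
[[-0.773  0.013  0.634]
 [ 0.013  1.    -0.005]
 [-0.634  0.004 -0.773]]
tilt 39.3 near corner [0.555  0.0742 0.0695]
scene amber 59.0 {'c': (559, 43), 'l': 43, 'w': 26, 'yaw': -50.0} x 542.0 581.0
scene amber 36.0 {'c': (555, 102), 'l': 38, 'w': 18, 'yaw': -70.5} x 542.0 563.0
top amber 23.0 {'c': (561, 77), 'l': 38, 'w': 6, 'yaw': 89.4} x 557.0 564.0
```

Emit:
arm_command(deltas=[0,0,0,0,-0.03,0.03,40,0,0,0,0,-0.08,0.04,40,0,0,0,0,-0.13,0.04,40,0,0,0,0,-0.16,0.04,40,0,0,0,0,-0.16,0.04,40])

```text
clock: 18.2
position: [0.5494, -0.0912, 0.1282]
ee_rot: [0.027, 2.457, -0.004]
force: [0.5, 0.7, 0.3]
width: 0.436
gripper_force: 0.0
```

```bash
python3 s.py; python3 b.py 9; python3 - <<'E'
import cv2,numpy as np
a=cv2.imread("pics/scene9.png")[140:220,215:295]; b=cv2.imread("pics/top9.png")[160:240,195:275]
cv2.imwrite("pics/c9.png",cv2.resize(np.hstack([a,b]),None,fx=5,fy=5,interpolation=2))
E
```

```text
18.2 [ 0.5494 -0.0912  0.1282] 0.43641750440571414 [ 0.4   0.35 -0.35  2.42  2.93  0.3  -1.26] [0.5 0.7 0.3]
[[-0.775  0.021  0.632]
 [ 0.019  1.    -0.01 ]
 [-0.632  0.004 -0.775]]
tilt 39.2 near corner [ 0.5541 -0.0913  0.1074]
scene amber 226.5 {'c': (555, 87), 'l': 116, 'w': 43, 'yaw': -85.4} x 533.0 581.0
top amber 324.5 {'c': (554, 84), 'l': 114, 'w': 45, 'yaw': -87.0} x 532.0 579.0
```

View pics/c9.png

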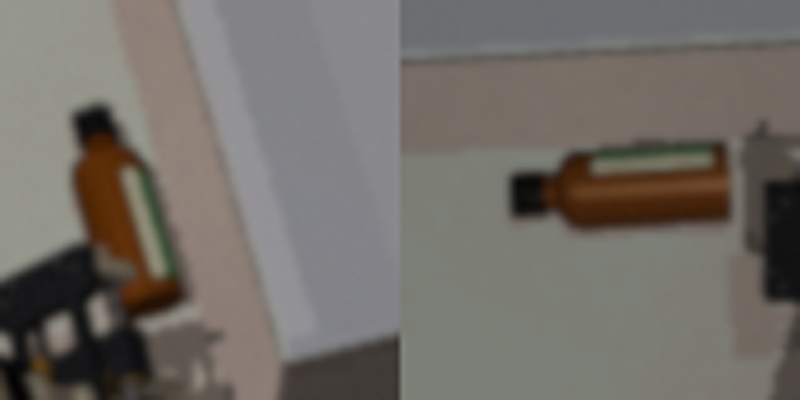

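The right-hand crop shows the bottle clear of the riser, with the near edge of the label at (650,174), the green stripe at (650,152), and the body silhouette spanning y 146–223.

```bash
cat > lab.py <<'E'
from h import *
# angle of points on the cylinder from top (positive = behind, +x), near/far silhouette pixels first
def solve(pts):
    o,d=ray("top",pts); xs=[]
    for i,sg in((0,1),(1,-1)):
        P=plane("top",[pts[i]],.025)[0]; v=d[i]; xs.append(P[0]+sg*.025*np.hypot(v[0],v[2])/abs(v[2]))
    xb=np.mean(xs); print("axis x near/far est",np.round(xs,4),"mean",round(xb,4))
    for v in d[2:]:
        a=v[0]**2+v[2]**2; ox,oz=o[0]-xb,o[2]-.025; b=ox*v[0]+oz*v[2]; D=b*b-a*(ox*ox+oz*oz-.025**2)
        t=(-b-np.sqrt(max(D,0)))/a; p=o+v*t; print("y",p[1].round(3),"angle",np.degrees(np.arctan2(p[0]-xb,p[2]-.025)).round(1))
E
python3 - <<'E'
from lab import *
C=lambda x,y:(195+(x-400+.5)/5-.5,160+(y+.5)/5-.5)
solve([C(650,223),C(650,145),C(650,174),C(650,157),C(650,151)])
E
```

```text
axis x near/far est [0.5567 0.5558] mean 0.5562
y 0.074 angle 4.9
y 0.074 angle 32.7
y 0.074 angle 46.0
```

Emit:
arm_command(deltas=[0,0,0,0.0106,0.05,0,40,0,0,0,0.0106,0.1,0,40,0,0,0,0.0106,0.15,-0.01,40,0,0,0,0.0106,0.16,-0.03,40,0,0,0,0.0106,0.16,-0.05,40,0,0,0,0.0106,0.16,-0.05,40,0,0,0,0.0106,0.16,-0.05,40])

```text
clock: 19.0
position: [0.5602, 0.0745, 0.0784]
ee_rot: [0.016, 2.458, -0.002]
force: [-0.0, -0.4, 0.3]
width: 0.436
gripper_force: 0.0
```

```bash
python3 s.py
```

```text
19.0 [0.5602 0.0745 0.0784] 0.43589572299881 [-0.2   0.48 -0.23  2.44  2.45  0.54 -1.21] [-0.  -0.4  0.3]
[[-0.775  0.012  0.631]
 [ 0.011  1.    -0.005]
 [-0.631  0.003 -0.776]]
tilt 39.1 near corner [0.5648 0.0745 0.0577]
```

Emit:
arm_command(deltas=[0,0,0,0,0,-0.006,40,0,0,0,0,0,-0.0095,40,0,0,0,-0.0051,0,-0.009,40,0,0,0,-0.0103,0,-0.0086,40,0,0,0,-0.0155,0,-0.0084,40,0,0,0,-0.0208,0,-0.0084,40,0,0,0,-0.026,0,-0.0088,40,0,0,0,-0.0329,0,-0.0097,40,0,0,0,-0.0329,0,-0.0097,40,0,0,0,-0.0329,0,-0.0097,40,0,0,0,-0.0329,0,0.01,40,0,0,0,-0.0329,0,0.04,40,0,0,0,-0.0329,-0.05,0.05,40,0,0,0,-0.0329,-0.1,0.05,40,0,0,0,-0.0329,-0.15,0.05,40,0,0,0,-0.0329,-0.16,0.05,40])

```text
clock: 20.6
position: [0.5288, -0.0843, 0.1297]
ee_rot: [0.016, 2.455, -0.001]
force: [0.1, 0.7, 0.3]
width: 0.435
gripper_force: 0.0
```

```bash
python3 s.py; python3 b.py 10; python3 - <<'E'
import cv2,numpy as np
a=cv2.imread("pics/scene10.png")[140:220,215:295]; b=cv2.imread("pics/top10.png")[160:240,195:275]
cv2.imwrite("pics/c10.png",cv2.resize(np.hstack([a,b]),None,fx=5,fy=5,interpolation=2))
E
```

```text
20.6 [ 0.5288 -0.0843  0.1297] 0.43486644289718035 [ 0.38  0.32 -0.33  2.47  2.99  0.32 -1.33] [0.1 0.7 0.3]
[[-0.773  0.012  0.634]
 [ 0.011  1.    -0.005]
 [-0.634  0.003 -0.774]]
tilt 39.3 near corner [ 0.5335 -0.0843  0.109 ]
scene amber 68.0 {'c': (529, 108), 'l': 66, 'w': 43, 'yaw': 48.0} x 515.0 559.0
scene amber 40.5 {'c': (541, 39), 'l': 44, 'w': 23, 'yaw': 2.0} x 519.0 563.0
scene green 21.5 {'c': (542, 70), 'l': 70, 'w': 6, 'yaw': -87.1} x 538.0 546.0
top amber 159.5 {'c': (536, 83), 'l': 114, 'w': 45, 'yaw': -87.4} x 513.0 560.0
top green 24.0 {'c': (540, 71), 'l': 71, 'w': 6, 'yaw': -86.4} x 535.0 544.0
```

View pics/c10.png

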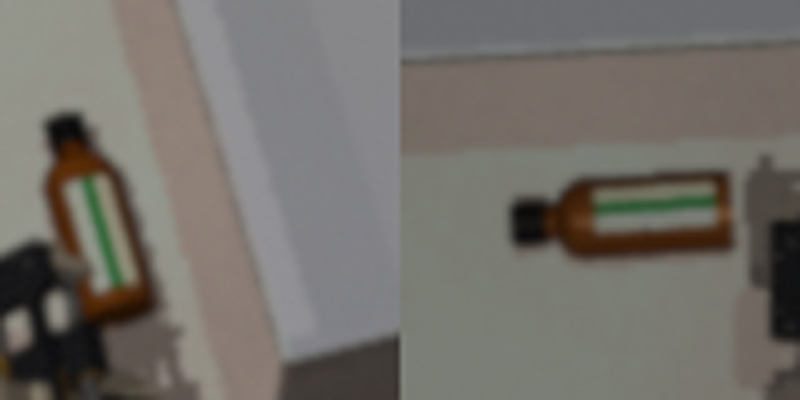

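The label is up: the green stripe is at crop (650,205), with the body silhouette spanning y 174–252.

```bash
python3 - <<'E'
from lab import *
C=lambda x,y:(195+(x-400+.5)/5-.5,160+(y+.5)/5-.5)
solve([C(650,252),C(650,174),C(655,205),C(655,230),C(655,183)])
E
```

```text
axis x near/far est [0.5383 0.5373] mean 0.5378
y 0.071 angle 2.8
y 0.071 angle -33.4
y 0.071 angle 39.4
```

Emit:
arm_command(deltas=[0,0.05,0,-0.03,0,0.04,60,0,0.1,0,-0.05,0,0.08,80,0,0.2,0,-0.05,0,0.08,80,0,0.29,0,-0.05,0,0.08,80,0,0.38,0,-0.05,0,0.08,80,0,0.437,0,-0.05,0,0.08,80,0,0.437,0,-0.05,0,0.08,80,0,0.437,0,-0.05,0,0.08,80,0,0.437,0,-0.05,0,0.08,80,0,0.437,0,-0.05,0,0.08,80])

```text
clock: 21.7
position: [0.4925, -0.123, 0.2003]
ee_rot: [0.11, 2.691, -0.291]
force: [-0.2, -1.5, 0.1]
width: 0.869
gripper_force: 0.0
```

```bash
python3 s.py; python3 b.py 11
```

```text
21.7 [ 0.4925 -0.123   0.2003] 0.8692252742592979 [ 0.41  0.14 -0.47  2.26  0.78  0.44  0.79] [-0.2 -1.5  0.1]
[[-0.905  0.122  0.408]
 [ 0.032  0.975 -0.221]
 [-0.425 -0.187 -0.886]]
tilt 24.7 near corner [ 0.4917 -0.1269  0.1795]
scene amber 125.0 {'c': (539, 85), 'l': 121, 'w': 46, 'yaw': -88.5} x 515.0 563.0
scene green 22.5 {'c': (541, 70), 'l': 70, 'w': 6, 'yaw': -86.7} x 537.0 546.0
top amber 164.0 {'c': (536, 82), 'l': 116, 'w': 45, 'yaw': -87.5} x 513.0 560.0
top green 24.0 {'c': (540, 71), 'l': 71, 'w': 6, 'yaw': -86.4} x 535.0 544.0
```

```bash
python3 - <<'E'
from h import *
R0=cv2.Rodrigues(sensors.observe()["ee_rot"])[0]
for yaw in(90.7,45,3):
    a=np.radians(yaw); y=np.array([np.cos(a),np.sin(a),0]); z=np.array([0,0,-1.]); T=np.c_[np.cross(y,z),y,z]
    print(yaw,(np.degrees(cv2.Rodrigues(T@R0.T)[0].ravel())/90).round(3))
E
```

```text
90.7 [0.132 0.28  0.059]
45 [ 0.235  0.211 -0.439]
3 [ 0.315  0.12  -0.895]
```

```bash
cat > rot.py <<'E'
from h import *
def target(yaw,tilt):
    a=np.radians(yaw); y=np.array([np.cos(a),np.sin(a),0]); z=np.array([0,0,-1.]); T=np.c_[np.cross(y,z),y,z]
    ax=np.array([-np.sin(a),np.cos(a),0]); return cv2.Rodrigues(-np.radians(tilt)*ax)[0]@T
def rel(yaw,tilt):
    R0=cv2.Rodrigues(sensors.observe()["ee_rot"])[0]; return (np.degrees(cv2.Rodrigues(target(yaw,tilt)@R0.T)[0].ravel())/90).round(3)
E
python3 -c "
from rot import *
print(rel(3,15),sensors.observe()['position'],target(3,15).round(3))"
```

```text
[ 0.436 -0.008 -0.845] [ 0.49488811 -0.1213443   0.20192532] [[-0.052  0.965  0.258]
 [ 0.999  0.051  0.014]
 [-0.     0.259 -0.966]]
```

Emit:
arm_command(deltas=[0.436,-0.008,-0.845,-0.02,0.03,0.02,60,0.436,-0.008,-0.845,-0.02,0.06,0.02,60,0.436,-0.008,-0.845,-0.02,0.09,0.02,60,0.436,-0.008,-0.845,-0.02,0.12,0.02,60,0.436,-0.008,-0.845,-0.02,0.15,0.02,60,0.436,-0.008,-0.845,-0.02,0.17,0.02,60,0.436,-0.008,-0.845,-0.02,0.19,0.02,60,0.436,-0.008,-0.845,-0.02,0.192,0.02,60,0.436,-0.008,-0.845,-0.02,0.192,0.02,60,0.436,-0.008,-0.845,-0.02,0.192,0.02,60,0.436,-0.008,-0.845,-0.02,0.192,0.02,60,0.436,-0.008,-0.845,-0.02,0.192,0.02,60,0.436,-0.008,-0.845,-0.02,0.192,0.02,60])

```text
clock: 23.1
position: [0.4734, 0.0671, 0.2204]
ee_rot: [2.029, 2.143, 0.277]
force: [0.1, 0.5, 0.3]
width: 0.651
gripper_force: 0.0
```

```bash
python3 s.py; python3 -c "
from rot import *
print(rel(3,15))"
```

```text
23.1 [0.4734 0.0671 0.2204] 0.6513823812489412 [ 0.2   0.14 -0.54  2.12  0.23  0.67 -0.44] [0.1 0.5 0.3]
[[-0.055  0.965  0.255]
 [ 0.999  0.053  0.014]
 [-0.     0.255 -0.967]]
tilt 14.8 near corner [0.4777 0.0768 0.2021]
[ 0.    -0.003 -0.002]
```

Emit:
arm_command(deltas=[0,0,0,0.02,0.004,-0.04,60,0,0,0,0.035,0.004,-0.08,60,0,0,0,0.041,0.004,-0.107,60,0,0,0,0.05,0.004,-0.14,60,0,0,0,0.057,0.004,-0.168,60,0,0,0,0.0605,0.004,-0.18,60,0,0,0,0.0618,0.004,-0.1848,60,0,0,0,0.0618,0.004,-0.1848,60,0,0,0,0.0618,0.004,-0.1848,60])

```text
clock: 24.0
position: [0.5354, 0.0715, 0.0365]
ee_rot: [2.032, 2.141, 0.28]
force: [-0.6, -0.9, 0.4]
width: 0.657
gripper_force: 0.0
```

```bash
python3 s.py; python3 b.py 12
```

```text
24.0 [0.5354 0.0715 0.0365] 0.6567719860001292 [-0.09  0.51 -0.23  2.19  0.69  0.26 -0.88] [-0.6 -0.9  0.4]
[[-0.053  0.965  0.255]
 [ 0.999  0.05   0.015]
 [ 0.002  0.256 -0.967]]
tilt 14.8 near corner [0.5398 0.0813 0.0182]
scene amber 78.0 {'c': (540, 46), 'l': 47, 'w': 42, 'yaw': 5.7} x 515.0 563.0
top amber 20.0 {'c': (545, 30), 'l': 34, 'w': 12, 'yaw': 12.0} x 528.0 560.0
```

Emit:
arm_command(deltas=[0,0,0,0,0,0,55,0,0,0,0,0,0,50,0,0,0,0,0,0,42,0,0,0,0,0,0,42,0,0,0,0,0,0,42,0,0,0,0,0,0.01,42,0,0,0,0,0,0.02,42,0,0,0,0,0,0.02,42], force=10)

```text
clock: 24.9
position: [0.5357, 0.0712, 0.0567]
ee_rot: [2.034, 2.14, 0.281]
force: [0.7, -0.3, -1.7]
width: 0.542
gripper_force: 10.0
```

Emit:
arm_command(deltas=[0,0,0,-0.03,0,0,42,0,0,0,-0.06,0,0,42,0,0,0,-0.078,0,0,42,0,0,0,-0.078,0,-0.01,42,0,0,0,-0.078,0,-0.017,42,0,0,0,-0.078,0,-0.0205,42,0,0,0,-0.078,0,-0.0205,42,0,0,0,-0.078,0,-0.0205,42])

```text
clock: 25.7
position: [0.4571, 0.0714, 0.0351]
ee_rot: [2.034, 2.141, 0.279]
force: [0.1, -0.6, -1.6]
width: 0.54
gripper_force: 10.0
```

Emit:
arm_command(deltas=[0,0,0,0,0,0,52,0,0,0,0,0,0,60,0,0,0,0,0,0,60,0,0,0,-0.005,0,0.019,60,0,0,0,-0.013,0,0.048,60,0,0,0,-0.026,0,0.097,75,0,0,0,-0.026,0,0.12,80,0,0.05,0,0,0,0.12,80,0,0.1,0,0,0,0.12,80,0,0.165,0,0,0,0.12,80,0,0.165,0,0,-0.05,0.12,80,0,0.165,0,0,-0.1,0.12,80,0,0.165,0,0,-0.15,0.12,80,0,0.165,0,0,-0.15,0.12,80])

```text
clock: 27.1
position: [0.4562, -0.0865, 0.1547]
ee_rot: [-2.17, -2.256, -0.01]
force: [0.1, 0.8, 0.2]
width: 0.87
gripper_force: 0.0
```

```bash
python3 s.py; python3 b.py 13; python3 -c "
from rot import *
print(rel(3,0))
a=cv2.imread('pics/scene13.png')[140:260,180:300]; b=cv2.imread('pics/top13.png')[160:280,195:315]
cv2.imwrite('pics/c13.png',cv2.resize(np.hstack([a,b]),None,fx=3.3,fy=3.3,interpolation=2))"
```

```text
27.1 [ 0.4562 -0.0865  0.1547] 0.8697054407191 [ 0.53  0.35 -0.56  2.03  0.23  0.84 -0.12] [0.1 0.8 0.2]
[[-0.039  0.999 -0.004]
 [ 0.999  0.039  0.012]
 [ 0.012 -0.003 -1.   ]]
tilt -0.2 near corner [ 0.4558 -0.0767  0.1359]
top amber 166.5 {'c': (457, 83), 'l': 113, 'w': 44, 'yaw': -86.7} x 435.0 481.0
top green 23.0 {'c': (462, 71), 'l': 71, 'w': 6, 'yaw': -86.7} x 458.0 467.0
[-0.01  -0.002  0.004]
```

View pics/c13.png

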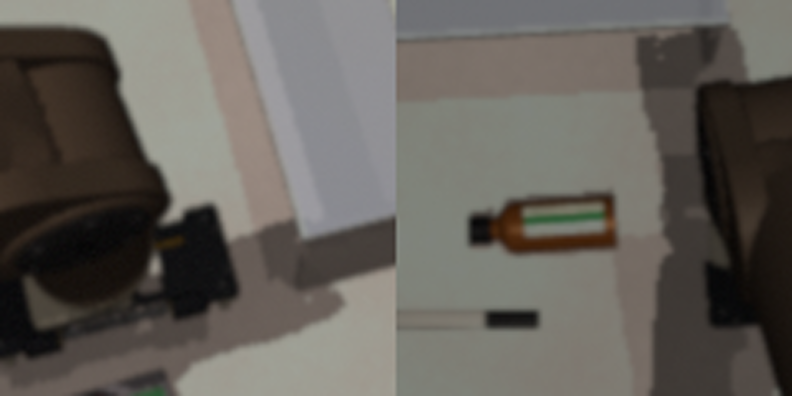

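The right-hand crop shows the bottle at (560,222), label up and stripe at (565,218), well clear of both the file and the riser.

```bash
python3 - <<'E'
from lab import *
C=lambda x,y:(195+(x-396+.5)/3.3-.5,160+(y+.5)/3.3-.5)
solve([C(565,250.5),C(565,196),C(565,218.5),C(565,236),C(565,203)])
E
```

```text
axis x near/far est [0.4583 0.4594] mean 0.4589
y 0.07 angle 5.0
y 0.07 angle -33.1
y 0.07 angle 43.6
```

Emit:
arm_command(deltas=[0,0,0.004,0.002,0.05,0,75,0,0,0.004,0.002,0.1,0,75,0,0,0.004,0.002,0.14,0,75,0,0,0.004,0.002,0.15,-0.03,75,0,0,0.004,0.002,0.15,-0.05,75,0,0,0.004,0.002,0.15,-0.05,75,0,0,0.004,0.002,0.15,-0.05,75])

```text
clock: 27.9
position: [0.4587, 0.0722, 0.1057]
ee_rot: [-2.148, -2.275, -0.014]
force: [-0.2, -0.1, 0.4]
width: 0.816
gripper_force: 0.0
```

```bash
python3 s.py
```

```text
27.9 [0.4587 0.0722 0.1057] 0.8157604406674503 [ 0.19  0.43 -0.57  2.08  0.32  0.72 -0.53] [-0.2 -0.1  0.4]
[[-0.057  0.998 -0.003]
 [ 0.998  0.057  0.015]
 [ 0.016 -0.002 -1.   ]]
tilt -0.2 near corner [0.4581 0.082  0.0868]
```

Emit:
arm_command(deltas=[-0.01,0,0,0,-0.001,-0.03,75,-0.01,0,0,0,-0.001,-0.055,75,-0.01,0,0,0,-0.001,-0.068,75,-0.01,0,0,0,-0.001,-0.0715,75,-0.01,0,0,0,-0.001,-0.0715,75,-0.01,0,0,0,-0.001,-0.0715,62,-0.01,0,0,0,-0.001,-0.0715,54,-0.01,0,0,0,-0.001,-0.0715,42,-0.01,0,0,0,-0.001,-0.0715,42,-0.01,0,0,0,-0.001,-0.0715,42,-0.01,0,0,0,-0.001,-0.05,42,-0.01,0,0,0,-0.001,-0.01,42,-0.01,0,0,0,-0.001,0.02,42,-0.01,0,0,0,-0.001,0.02,42], force=10)

```text
clock: 29.3
position: [0.4612, 0.0709, 0.1286]
ee_rot: [2.157, 2.28, 0.004]
force: [0.5, 0.5, -0.8]
width: 0.539
gripper_force: 10.0
```

```bash
python3 s.py
```

```text
29.3 [0.4612 0.0709 0.1286] 0.5388928538610637 [ 0.2   0.39 -0.59  2.05  0.31  0.78 -0.52] [ 0.5  0.5 -0.8]
[[-0.055  0.998  0.004]
 [ 0.998  0.055  0.   ]
 [ 0.     0.004 -1.   ]]
tilt 0.2 near corner [0.4607 0.0804 0.1096]
```

Emit:
arm_command(deltas=[0,0,0,-0.005,-0.03,0.01,42,0,0,0,-0.01,-0.075,0.01,42,0,0,0.005,-0.015,-0.12,0.01,42,0,0,0.01,-0.02,-0.165,0.01,42,0,0,0.012,-0.025,-0.21,0.01,42,0,0,0.012,-0.03,-0.255,0.01,42,0,0,0.012,-0.032,-0.295,0.01,42,0,0,0.012,-0.032,-0.32,0.01,42,0,0,0.012,-0.032,-0.331,0.01,42,0,0,0.012,-0.032,-0.331,0,42,0,0,0.012,-0.032,-0.331,-0.02,42,0,0,0.012,-0.032,-0.331,-0.02,42,0,0,0.012,-0.032,-0.331,-0.02,42])

```text
clock: 30.6
position: [0.427, -0.2588, 0.1049]
ee_rot: [-2.132, -2.303, 0.003]
force: [1.0, -0.1, -1.0]
width: 0.543
gripper_force: 10.0
```

```bash
python3 s.py
```

```text
30.6 [ 0.427  -0.2588  0.1049] 0.5430363157177726 [ 0.81  0.46 -0.49  2.    0.31  0.76  0.21] [ 1.  -0.1 -1. ]
[[-0.077  0.997 -0.004]
 [ 0.997  0.077  0.001]
 [ 0.001 -0.004 -1.   ]]
tilt -0.2 near corner [ 0.4262 -0.2494  0.0859]
```

Emit:
arm_command(deltas=[0,0,0,0,0,-0.015,42,0,0,0,0,0,-0.027,42,0,0,0,0,0,-0.032,42,0,0,0,0,0,-0.0337,42,0,0,0,0,0,-0.0337,42,0,0,0,0,0,-0.0337,42])

```text
clock: 31.2
position: [0.4275, -0.2608, 0.072]
ee_rot: [-2.137, -2.302, 0.003]
force: [0.1, 0.2, -1.2]
width: 0.539
gripper_force: 10.0
```

Still hanging freely, so I'll lower a little more.

Emit:
arm_command(deltas=[0,0,0,0,0,-0.001,42,0,0,0,0,0,-0.0015,42,0,0,0,0,0,-0.0015,42])

```text
clock: 31.5
position: [0.4272, -0.261, 0.071]
ee_rot: [-2.137, -2.302, 0.004]
force: [-3.4, 1.0, 8.1]
width: 0.54
gripper_force: 10.0
```

Emit:
arm_command(deltas=[0,0,0,0,0,0.0008,42,0,0,0,0,0,0.0008,52,0,0,0,0,0,0.0008,60,0,0,0,0,0,0.001,64,0,0,0,0,0,0.001,64,0,0,0,0,0,0.02,64,0,0,0,0,0,0.06,64,0,0,0,0,0,0.1,64,0,0,0,0,0.05,0.13,64,0,0,0,0,0.1,0.13,64,0,0,0,0,0.15,0.13,64,0,0,0,0,0.2,0.13,64,0,0,0,0,0.23,0.13,64,0,0,0,0,0.23,0.13,64,0,0,0,0,0.23,0.13,64])

```text
clock: 33.0
position: [0.4272, -0.0302, 0.2003]
ee_rot: [-2.134, -2.305, 0.003]
force: [0.9, -0.4, -0.1]
width: 0.696
gripper_force: 0.0
```

```bash
python3 s.py; python3 - <<'E'
from h import *
a=optics.get_image('scene'); b=optics.get_image('top')
for n,im in(("scene",a),("top",b)):
    for nm,lo,hi,z in(("blue",(95,80,40),(115,255,255),.046),("amber",(5,120,50),(18,255,255),.062),("green",(40,70,40),(85,255,255),.087)):
        for c in blobs(im,lo,hi,12):
            r=rect(n,c,z)
            if .35<r["c"][0]/1000<.5 and -.36<r["c"][1]/1000<-.1: print(n,nm,cv2.contourArea(c),r)
cv2.imwrite('pics/c14.png',cv2.resize(np.hstack([a[235:345,170:270],b[200:310,290:390]]),None,fx=4,fy=4,interpolation=2))
E
```

```text
33.0 [ 0.4272 -0.0302  0.2003] 0.6960732564914361 [ 0.52  0.24 -0.67  2.04  0.19  0.92 -0.17] [ 0.9 -0.4 -0.1]
[[-0.077  0.997 -0.002]
 [ 0.997  0.077 -0.001]
 [-0.001 -0.002 -1.   ]]
tilt -0.1 near corner [ 0.4264 -0.0207  0.1813]
scene blue 112.0 {'c': (429, -252), 'l': 127, 'w': 60, 'yaw': -87.2}
scene amber 611.5 {'c': (426, -248), 'l': 117, 'w': 44, 'yaw': -85.8}
scene green 49.5 {'c': (464, -157), 'l': 30, 'w': 16, 'yaw': 5.5}
scene green 45.0 {'c': (430, -260), 'l': 72, 'w': 7, 'yaw': -85.5}
top blue 43.5 {'c': (399, -252), 'l': 124, 'w': 15, 'yaw': 89.5}
top blue 26.5 {'c': (443, -206), 'l': 41, 'w': 16, 'yaw': -84.8}
top amber 133.5 {'c': (423, -259), 'l': 106, 'w': 41, 'yaw': -86.1}
top green 28.5 {'c': (429, -261), 'l': 71, 'w': 6, 'yaw': -85.3}
```

View pics/c14.png

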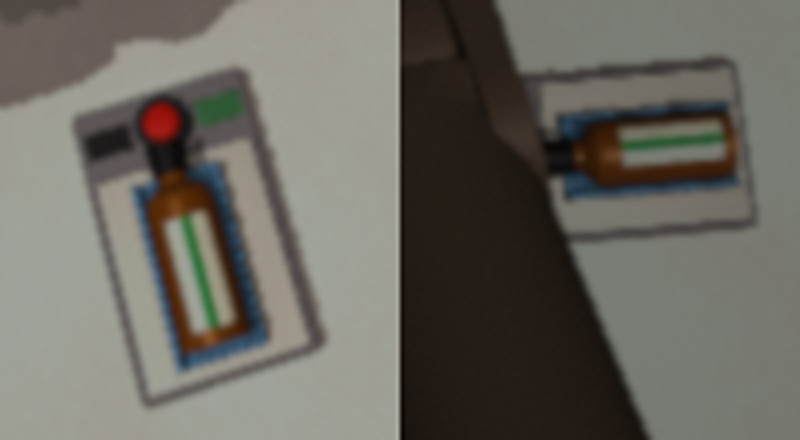

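The bottle lies in the dish with the stripe up (scene crop, 200,270). The dish is centred and the red button (160,120) is up and clear of the cap. Handing in.

```bash
python3 -c "
from cell import arm; print(arm.sign_off())"
```

```text
the job is handed in; nothing more can be done
None
```

The job is handed in at 33 s of the 72 s allowed, result not reported back: my last pictures show the dish centred on the pan, the bottle in it label up with the stripe about 7° off vertical, the tare button pressed and up again, and no bystander moved by any step I made. After the label-up stop I carried the bottle 78 mm towards the robot and set it down again, so I could grip it upright clear of the riser.

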